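# Heft the motors: full ones to the camera, empty cans to the rejects

### The job

Lift the loose cap off every motor that still has one and put the caps in the deep bin, then heft each motor: the heavy ones are complete and go standing, fully down, in the pockets of the camera fixture's carrier, one to a pocket, while the light ones have no rotor inside (about 200 g instead of 500 g) and go standing upright in the shallow reject tray. When every motor is sorted, slide the carrier under the dome lamp until you feel it against its end stop. Leave the brush plate and the screwdriver where they lie.

Things in the scene. Friction and masses are not known exactly. Their poses are not given: they have to be found in the camera images.
- motor1: small motor in a square steel can, 44 x 44 mm and 50 mm high, with a black round hub 28 mm across and 8 mm high on top (58 mm in all, plus 3 mm of terminals); origin at the centre of its underside, z up its axis, x and y square to the flat sides. A complete motor weighs 440 to 560 g; one closed without its rotor weighs 170 to 230 g and looks just the same. It starts standing on the table. Four motors, of which one to three are complete
- motor2: small motor in a square steel can, 44 x 44 mm and 50 mm high, with a black round hub 28 mm across and 8 mm high on top (58 mm in all, plus 3 mm of terminals); origin at the centre of its underside, z up its axis, x and y square to the flat sides. A complete motor weighs 440 to 560 g; one closed without its rotor weighs 170 to 230 g and looks just the same. It starts standing on the table. Four motors, of which one to three are complete
- motor3: small motor in a square steel can, 44 x 44 mm and 50 mm high, with a black round hub 28 mm across and 8 mm high on top (58 mm in all, plus 3 mm of terminals); origin at the centre of its underside, z up its axis, x and y square to the flat sides. A complete motor weighs 440 to 560 g; one closed without its rotor weighs 170 to 230 g and looks just the same. It starts standing on the table. Four motors, of which one to three are complete
- motor4: small motor in a square steel can, 44 x 44 mm and 50 mm high, with a black round hub 28 mm across and 8 mm high on top (58 mm in all, plus 3 mm of terminals); origin at the centre of its underside, z up its axis, x and y square to the flat sides. A complete motor weighs 440 to 560 g; one closed without its rotor weighs 170 to 230 g and looks just the same. It starts standing on the table. Four motors, of which one to three are complete
- cap1: round black plastic transport cap, 40 mm outside, 17 mm high, open below, 15 g; at the start it sits loosely over the hub of motor1, its rim resting on top of the can 50 mm above the motor's underside (top of cap 67 mm up); origin at the centre of its open rim, z points to its closed top. Two to four of the motors still have their cap; None if this cap is absent
- cap2: round black plastic transport cap, 40 mm outside, 17 mm high, open below, 15 g; at the start it sits loosely over the hub of motor2, its rim resting on top of the can 50 mm above the motor's underside (top of cap 67 mm up); origin at the centre of its open rim, z points to its closed top. Two to four of the motors still have their cap; None if this cap is absent
- cap3: round black plastic transport cap, 40 mm outside, 17 mm high, open below, 15 g; at the start it sits loosely over the hub of motor3, its rim resting on top of the can 50 mm above the motor's underside (top of cap 67 mm up); origin at the centre of its open rim, z points to its closed top. Two to four of the motors still have their cap; None if this cap is absent
- cap4: round black plastic transport cap, 40 mm outside, 17 mm high, open below, 15 g; at the start it sits loosely over the hub of motor4, its rim resting on top of the can 50 mm above the motor's underside (top of cap 67 mm up); origin at the centre of its open rim, z points to its closed top. Two to four of the motors still have their cap; None if this cap is absent
- cap_bin: deep open grey plastic bin for caps, 130 (x) x 170 (y) x 60 mm high, 4 mm walls and floor, loose; origin at the centre of its underside
- reject_tray: shallow open aluminium tray for rejects, 130 (x) x 200 (y) x 18 mm high, 4 mm walls and floor, loose; origin at the centre of its underside
- fixture: inspection fixture bolted to the table: orange-brown plates on blue pillars, with a sliding aluminium carrier; its y axis points along the carrier's travel towards the dome lamp. Its origin is on the table below pocket 2 with the carrier fully out; top plate 52 mm high. The dome lamp's rim is 310 mm above the table, its centre 205 mm along the travel
- carrier (a joint): travel of the carrier (m): 0 fully out (loading), 0.180 at its end stop under the dome lamp; it starts at 0 to 0.03, drags with about 2 N and stays where it is left
- pocket1 (a point): centre of the floor of the first square pocket in the carrier, 74 mm above the table; the pocket is 52 mm (x) by 50 mm (y) and 8 mm deep, sides along the fixture's x and y; moves with the carrier
- pocket2 (a point): the same for the middle pocket, 80 mm further along the fixture's x
- pocket3 (a point): the same for the third pocket, 80 mm further still along x
- grip_block (a point): centre of the top face of the aluminium grip block on the end of the carrier's push rod, 100 mm above the table; the block is 24 x 24 x 40 mm high, 142 mm from the pockets' row on the side away from the lamp
- brush_plate: bystander: round black brush-holder plate, 72 mm across, lying on the table; origin at the centre of its underside
- screwdriver: bystander: screwdriver lying on the table
Things that resemble listed ones, but are neither listed nor needed, are in the scene too. Leave any red look-alike of the cap2 alone.

How it is judged:
By the outcome, as a careful person would: the job done as asked, in the order asked, and still so for the second after the job is handed in, with the robot touching nothing.
Of rotor1, rotor2, rotor3, rotor4 only 1 to 3 are there at a start; the rules pass over those that are not, and their reading is None.
Of cap1, cap2, cap3, cap4 only 2 to 4 are there at a start; the rules pass over those that are not, and their reading is None.
At some moment in a run one of cap_bin, reject_tray, motor1, motor2, motor3, motor4 may be knocked a few centimetres aside while the robot is not near it.
Once in a run the grip may slacken for a moment while it holds something.
It also fails if it takes over 210 s, if anything falls off the work surface, if the arm or the gripper's body presses on something with over 40 N, if the wrist force passes 120 N, or if a joint passes its speed limit or range.

### The arm

A 6-joint arm with a two-finger parallel gripper is mounted at the origin on the work surface. World frame = base frame: x ahead of the robot, y to its left, z up, the work surface at z = 0. Lengths are in m, angles in rad, forces in N, time in s.
With the tool pointing down it reaches from about 0.425 to 1.125 m from the base axis. Payload 14.9 kg.
Tool frame: the origin (TCP) lies between the finger pads; the fingertips stand 25 mm ahead of it and the grasp point (between the pads) lies 6 mm ahead of it; x points along the fingers, z is the direction in which the jaws open and shut, and the axes are right-handed (so a half turn about x gives the same grasp; the last joint's range is limited). The gripper opens to 91 mm and grips with 3 to 60 N. Pads are 32 mm wide; open, the fingers measure 118 mm over their backs; the gripper's body (76 mm by 178 mm) begins 60 mm behind the grasp point.
Start: joints at [1.117, 0.379, 1.734, -0, 1.028, -0.033], TCP at [0.286, 0.639, 0.239] pointing down, gripper open.
Joint ranges: [-2.77, 2.77], [-0.74, 2.19], [0, 2.66], [-1.06, 4.2], [0.31, 2.87], [-3.08, 3.08]. Speed limits (rad/s): [1.89, 1.89, 2.39, 3.14, 3.14, 3.14].

### API

Orientations are given as a rotation vector (axis times angle).
In Python, from bench import r gives the robot as it stands. The module is installed in compiled form; this text tells all that it offers. Calls block until the motion is done:
- r.goto(position, orientation): joint-space move of the TCP to a pose.
- r.move_straight(position, frame=None, rate=0.15, until_force=None): straight line of the TCP; frame=None keeps the orientation; rate is the mean speed in m/s. With until_force (N) it stops when the force on the tool has changed by that much, and returns True; else False.
- r.move_j(angles): joint-space move.
- r.open() and r.close_gripper(strength=None): open the fingers fully, or close them until they stop; strength is the grip in N (None keeps the last).
- r.dwell(seconds).
- r.ik(position, orientation): joint angles nearest the present ones, or None.
- r.get_image(name): name is "scene" or "top" or "wrist"; returns a dict with "frame" (480x640x3 uint8, red, green, blue), "camera_matrix" (3x3 intrinsics, pixels), "world_from_camera" (4x4, takes a point from camera to world coordinates). Camera axes: x right, y down, z forward; pixel columns grow to the right and rows downward; lengths in m; the calibration is good to about 2 mm. A picture is of the moment at which its call begins. There is no depth.
A pose or a line that the arm cannot do raises r.Unreachable and nothing moves.
- r.sign_off(): hands the job in, once; it reports no verdict.
Readings, each from a call of its own:
- r.read_clock(): time.
- r.read_q(): joint angles.
- r.read_dq(): joint speeds.
- r.read_joint_torque(): joint torques, N m.
- r.read_eef_pos(): TCP position.
- r.read_ee_rot(): TCP orientation.
- r.read_ft_force(): force on the tool from outside, world axes, zero at the start.
- r.read_ft_torque(): the same for the moment, N m.
- r.read_width(): finger opening in m.
Only numpy, scipy, OpenCV 4.12 (cv2) and the standard library are available. Lean on these libraries where they do the work, as an engineer would, in place of code of your own. Each camera call takes 0.05 s, during which the arm holds its last target. There are 200 camera calls.

## Working session

There is one attempt and no reset: what is moved stays moved. The work goes in short steps, each a Python script; the robot and the scene stay as the last script left them, time stands still between calls to the robot, and variables do not carry over. Pictures are saved under pics/ and viewed, about 12 in all and at most 16, crops included, and the job is handed in when it is done.

```bash
mkdir -p pics; python3 - <<'E'
from bench import r
import cv2,numpy as np
for n in("top","scene"):
    d=r.get_image(n);cv2.imwrite(f"pics/{n}0.png",d["frame"][:,:,::-1]);print(n,d["camera_matrix"].tolist(),d["world_from_camera"].round(4).tolist())
print(r.read_clock(),r.read_ee_rot(),r.read_ft_force())
E
```

```text
top [[590.8996150344339, 0.0, 310.9357174751203], [0.0, 590.8996150344339, 240.7006196360171], [0.0, 0.0, 1.0]] [[0.0593, -0.9757, 0.2109, 0.3562], [-0.9982, -0.0593, 0.0062, -0.0941], [0.0065, -0.2109, -0.9775, 1.0117], [0.0, 0.0, 0.0, 1.0]]
scene [[451.96573624570607, 0.0, 318.52025535571477], [0.0, 451.96573624570607, 237.38041059780915], [0.0, 0.0, 1.0]] [[0.721, 0.4621, -0.5164, 0.96], [0.6929, -0.4834, 0.5349, -0.4694], [-0.0024, -0.7435, -0.6688, 0.6074], [0.0, 0.0, 0.0, 1.0]]
0.1 [-0.89442292  1.38022109  0.89360509] [ 0.02127649 -0.18208691 -1.22589915]
```

View pics/top0.png

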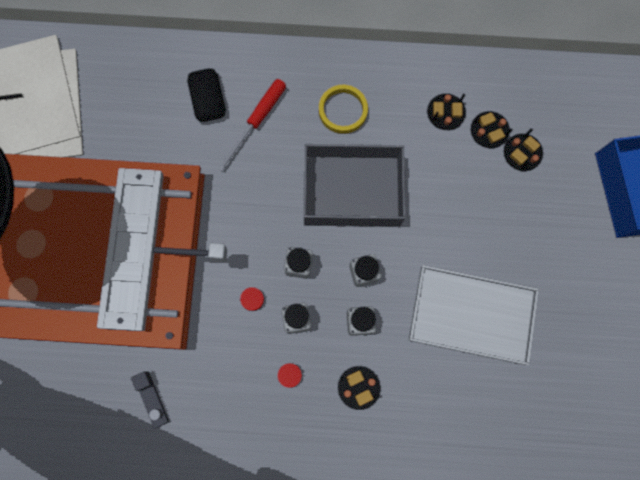

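View pics/scene0.png

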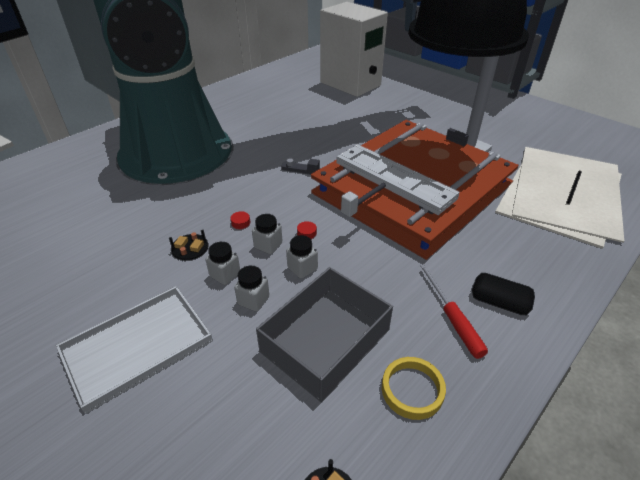

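Two views show four motors (top image ≈ (299,262), (367,268), (297,317), (362,320)), all apparently capped. The grey bin is at (354,186), the tray at (474,315), the fixture carrier at (130,250) with its block at (217,251), and red look-alikes at (252,299) and (290,375). I'll write helpers and measure.

```bash
cat > h.py <<'E'
from bench import r
import cv2,numpy as np
from scipy.spatial.transform import Rotation as R
def save(n,d,crop=None,s=1):
    f=d["frame"][:,:,::-1]
    if crop: f=f[crop[1]:crop[3],crop[0]:crop[2]]
    cv2.imwrite(f"pics/{n}.png",cv2.resize(f,None,fx=s,fy=s,interpolation=cv2.INTER_CUBIC))
def ray(d,uv,z):
    "pixels -> world points on the plane at height z"
    uv=np.atleast_2d(np.asarray(uv,float));T=d["world_from_camera"]
    v=np.c_[uv,np.ones(len(uv))]@np.linalg.inv(d["camera_matrix"]).T@T[:3,:3].T
    return T[:3,3]+v*((z-T[2,3])/v[:,2])[:,None]
def proj(d,P):
    T=d["world_from_camera"];p=(np.atleast_2d(P)-T[:3,3])@T[:3,:3]@d["camera_matrix"].T
    return p[:,:2]/p[:,2:]
def blobs(mask,lo,hi):
    c,_=cv2.findContours(mask.astype(np.uint8),cv2.RETR_EXTERNAL,cv2.CHAIN_APPROX_NONE)
    return [k for k in c if lo<cv2.contourArea(k)<hi]
def down(yaw):
    "tool pointing down, jaw axis (tool z) at angle yaw in world xy"
    x=np.array([0,0,-1.]);z=np.array([np.cos(yaw),np.sin(yaw),0]);return R.from_matrix(np.c_[x,np.cross(z,x),z]).as_rotvec()
E
python3 - <<'E'
from h import *
d=r.get_image("top");f=d["frame"].astype(int);save("crop1",d,(230,130,560,400),2.4)
dark=f.max(2)<60
for k in blobs(dark,150,2500):
    (u,v),rad=cv2.minEnclosingCircle(k); print("dark",round(u),round(v),round(rad,1),cv2.contourArea(k),ray(d,(u,v),.067)[0].round(3))
print("init axes",R.from_rotvec(r.read_ee_rot()).as_matrix().round(2).tolist())
for n,uv,z in(("block",[[210,246],[223,246],[223,257],[210,257]],.1),("carrier",[[118,170],[161,171],[98,327],[142,330]],.082),("bin",[[305,145],[404,147],[403,225],[304,223]],.06),("tray",[[424,268],[537,289],[527,361],[411,342]],.018)):
    print(n,ray(d,uv,z).round(3).tolist())
s=r.get_image("scene");print("post",ray(s,[[478,145]],0.0).round(3), "start in scene",proj(s,[.286,.639,.239]))
w=r.get_image("wrist");print(w["world_from_camera"].round(3).tolist())
E
```

```text
dark 359 387 21.4 1343.5 [ 0.332 -0.176  0.067]
dark 363 319 12.1 421.0 [ 0.438 -0.179  0.067]
dark 296 316 12.1 412.5 [ 0.436 -0.072  0.067]
dark 367 268 12.2 415.0 [ 0.521 -0.181  0.067]
dark 299 260 12.0 408.5 [ 0.527 -0.07   0.067]
dark 354 221 49.1 570.0 [ 0.597 -0.157  0.067]
dark 0 194 44.5 797.0 [0.609 0.431 0.067]
dark 354 181 58.0 1180.5 [ 0.666 -0.154  0.067]
dark 506 140 39.3 1726.0 [ 0.754 -0.41   0.067]
dark 448 109 21.2 964.5 [ 0.806 -0.31   0.067]
dark 206 95 27.2 1466.0 [0.806 0.108 0.067]
init axes [[-0.0, -0.91, 0.41], [-0.0, 0.41, 0.91], [-1.0, 0.0, -0.0]]
block [[0.535, 0.07, 0.1], [0.536, 0.049, 0.1], [0.518, 0.048, 0.1], [0.517, 0.068, 0.1]]
carrier [[0.656, 0.236, 0.082], [0.659, 0.166, 0.082], [0.399, 0.235, 0.082], [0.399, 0.166, 0.082]]
bin [[0.728, -0.068, 0.06], [0.735, -0.237, 0.06], [0.597, -0.239, 0.06], [0.591, -0.075, 0.06]]
tray [[0.535, -0.283, 0.018], [0.51, -0.475, 0.018], [0.389, -0.456, 0.018], [0.409, -0.264, 0.018]]
post [[0.542 0.561 0.   ]] start in scene [[426.2363034   19.09650358]]
[[0.409, 0.885, 0.221, 0.225], [0.912, -0.397, -0.099, 0.666], [0.0, 0.242, -0.97, 0.384], [0.0, 0.0, 0.0, 1.0]]
```

View pics/crop1.png

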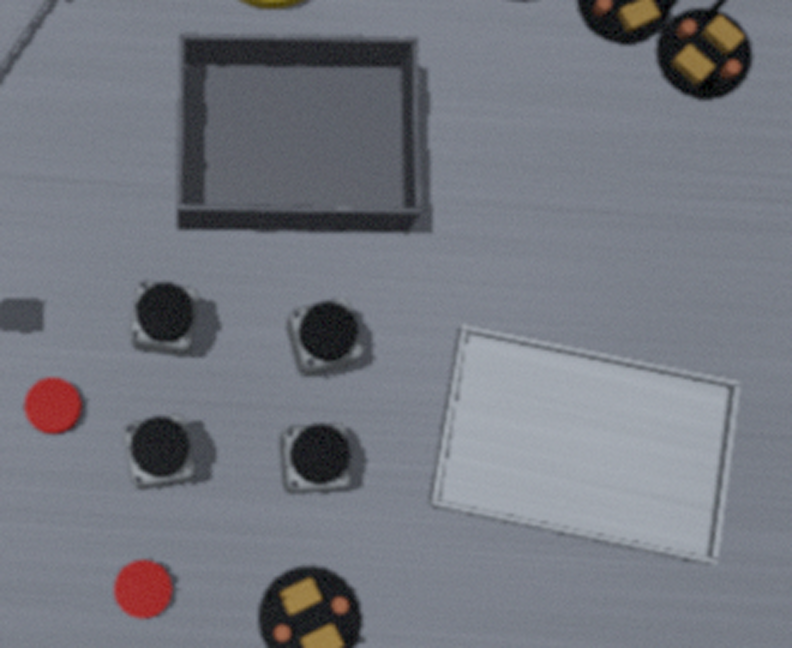

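All four motors are capped (12 px ≈ 20 mm radius). Carrier row is at about y=0.2, along world x. I'll check the lamp's clearance, then lift up and go over to the motors for a close look.

```bash
python3 - <<'E'
from h import *
s=r.get_image("scene");t=r.get_image("top")
print("rim scene",ray(s,[[410,30],[430,46],[470,54],[510,52],[527,42]],.31).round(3)[:,:2].tolist())
print("rim top",ray(t,[[12,194],[8,170],[8,220]],.31).round(3)[:,:2].tolist())
p=r.read_eef_pos();r.move_straight([p[0],p[1],.6],rate=.3)
save("w_up",r.get_image("wrist"))
r.goto([.5,-.12,.42],down(np.pi/2))
w=r.get_image("wrist");save("w1",w);print(r.read_clock(),r.read_q(),r.read_ft_force(),w["world_from_camera"].round(3).tolist())
E
```

```text
rim scene [[0.432, 0.344], [0.512, 0.294], [0.586, 0.309], [0.634, 0.368], [0.633, 0.438]]
rim top [[0.544, 0.281], [0.574, 0.292], [0.511, 0.281]]
4.65 [-2.80080583e-01 -1.03342114e-01  1.94604949e+00  6.62837026e-05
  1.29871125e+00 -1.85144007e+00] [ 0.27788008 -1.32219316 -0.09746065] [[0.001, 0.97, 0.243, 0.433], [1.0, -0.001, 0.0, -0.12], [0.0, 0.243, -0.97, 0.566], [0.0, 0.0, 0.0, 1.0]]
```

View pics/w1.png

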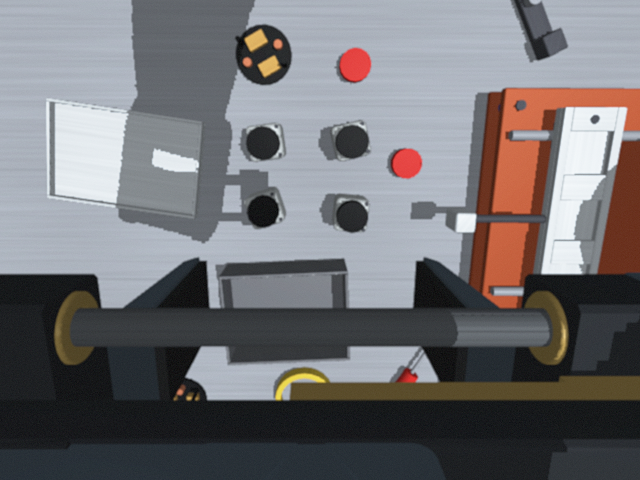

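```bash
cat >> h.py <<'E'
Y=np.pi/2
def disc(d,xy,z,rad):
    "black disc of radius rad nearest to xy on the plane z -> (xy, radius) or None"
    f=d["frame"].astype(int);best=None
    q=proj(d,[*xy,z])[0];s=np.linalg.norm(proj(d,[xy[0],xy[1]+.05,z])[0]-q)/.05
    for k in blobs(f.max(2)<60,.4*np.pi*(rad*s)**2,2*np.pi*(rad*s)**2):
        (u,v),ra=cv2.minEnclosingCircle(k)
        if cv2.contourArea(k)<.7*np.pi*ra**2: continue
        e=np.hypot(u-q[0],v-q[1])/s
        if e<.07 and (best is None or e<best[0]):
            M=cv2.moments(k);best=(e,ray(d,(M["m10"]/M["m00"],M["m01"]/M["m00"]),z)[0,:2],ra/s)
    return best and best[1:]
def cap(xy,binxy,yaw=Y,tag="c"):
    r.goto([*xy,.22],down(yaw));d=r.get_image("wrist");b=disc(d,xy,.067,.02)
    print("cap at",b,flush=True)
    if b is None: save("miss_"+tag,d);return False
    x,y=b[0];r.goto([x,y,.14],down(yaw));r.move_straight([x,y,.0785],rate=.12)
    r.close_gripper(10);w0=r.read_width();r.move_straight([x,y,.16],rate=.12);w1=r.read_width()
    if w1<.03: print("lost",w0,w1);return False
    r.goto([*binxy,.15],down(Y));r.move_straight([*binxy,.085],rate=.2);w2=r.read_width()
    r.open();r.move_straight([*binxy,.16],rate=.25);print("widths",w0,w1,w2,r.read_clock(),flush=True);return True
E
python3 - <<'E'
from h import *
cap([.527,-.07],[.655,-.14])
save("w2",r.get_image("wrist"))
E
```

```text
cap at (array([ 0.52694569, -0.06871227]), np.float64(0.019853112746702564))
widths 0.04002142138315906 0.03986223961041248 0.03974264318515063 10.75
```

View pics/w2.png

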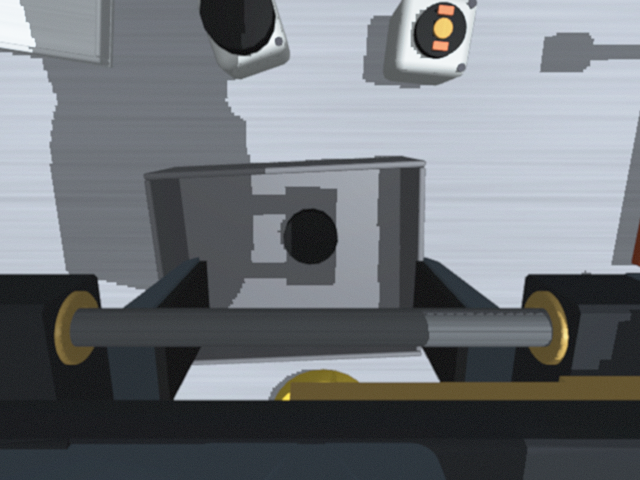

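The first cap came off and lies in the bin; the bare motor shows its hub at (443,28). I'll do the other three, releasing just above the rim so that a knocked bin can't be hit.

```bash
sed -i 's/binxy,.085\]/binxy,.102]/' h.py; python3 - <<'E'
from h import *
for xy,b in(([.521,-.181],[.665,-.185]),([.438,-.179],[.655,-.16]),([.436,-.072],[.665,-.125])):
    if not cap(xy,b): break
r.goto([.52,-.12,.30],down(Y))
w=r.get_image("wrist");save("w3",w);print(r.read_clock())
for e in([.527,-.069],[.521,-.181],[.438,-.179],[.436,-.072]): print(disc(w,e,.058,.014))
E
```

```text
cap at (array([ 0.52046573, -0.18037963]), np.float64(0.019903545447959445))
widths 0.039381918538282816 0.039433355825267496 0.03966127232280097 16.5667
cap at (array([ 0.43704048, -0.17823636]), np.float64(0.019870901030809077))
widths 0.03994813098862263 0.0400508483342663 0.03994260917596161 22.8583
cap at (array([ 0.43544029, -0.07104105]), np.float64(0.0199511838473967))
widths 0.039751492141835904 0.03972682009534515 0.03983677407502664 29.2167
30.0917
None
None
None
None
```

View pics/w3.png

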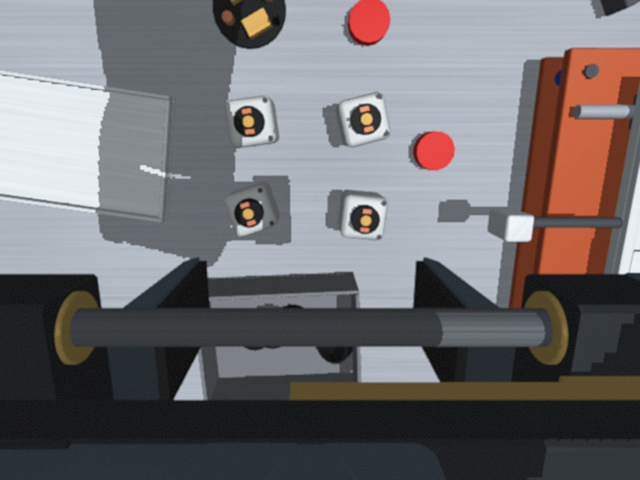

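All four caps are off and out of sight in the bin; hubs are at (365,217), (248,213), (366,119), (249,121). By eye the jaw yaws are 86.5°, 108.5°, 101° and 94.5°. Next I'll look closely at the carrier pockets.

```bash
python3 - <<'E'
from h import *
r.goto([.54,.1,.28],down(Y))
w=r.get_image("wrist");save("w4",w);print(r.read_clock())
c=[.528,.2005]
for i in(-1,0,1):
    print(proj(w,[[c[0]+i*.08+a*.026,c[1]+b*.025,.082] for a,b in((-1,-1),(-1,1),(1,1),(1,-1))]).round().tolist())
E
```

```text
31.0333
[[408.0, 71.0], [471.0, 71.0], [465.0, 139.0], [404.0, 139.0]]
[[402.0, 174.0], [462.0, 174.0], [457.0, 234.0], [399.0, 234.0]]
[[397.0, 265.0], [454.0, 265.0], [449.0, 320.0], [395.0, 320.0]]
```

View pics/w4.png

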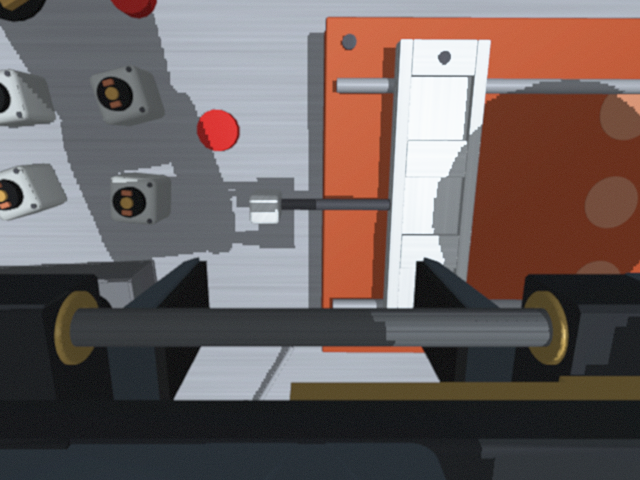

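```bash
python3 - <<'E'
import cv2,numpy as np
f=cv2.imread("pics/w4.png")[30:310,370:500].astype(float)
f=np.clip((f-110)*1.75,0,255).astype(np.uint8)
f=cv2.resize(f,None,fx=4,fy=4,interpolation=cv2.INTER_CUBIC)
cv2.imwrite("pics/w4c.png",np.hstack([f[:590],np.vstack([f[530:],])[:590]]) [:, :])
E
```

```text
(no output)
```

View pics/w4c.png

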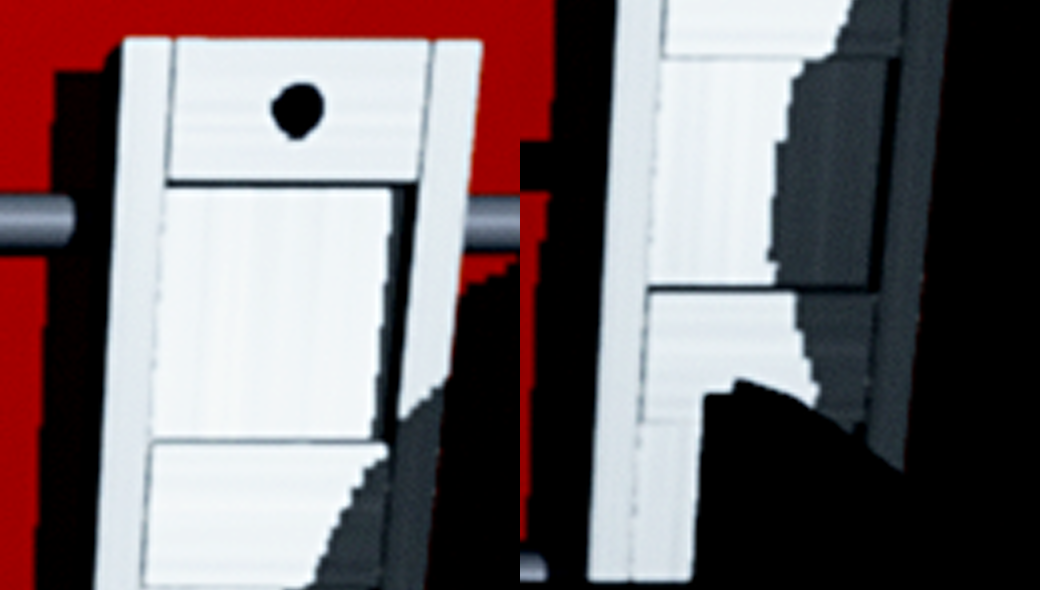

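Measured pocket rims sit about 1.5 mm in x and 2.5 mm in y from the first guess, so I take the row centre as (0.5295, 0.203). Next: pick motor A, weigh it and place it.

```bash
cat >> h.py <<'E'
def hub(d,xy,z=.058):
    f=d["frame"].astype(int);q=proj(d,[*xy,z])[0];s=np.linalg.norm(proj(d,[xy[0],xy[1]+.05,z])[0]-q)/.05
    m=cv2.morphologyEx((f.max(2)<75).astype(np.uint8),cv2.MORPH_CLOSE,np.ones((7,7)));best=None
    for k in blobs(m,300,8000):
        (u,v),ra=cv2.minEnclosingCircle(k);e=np.hypot(u-q[0],v-q[1])/s
        if .011<ra/s<.0175 and e<.07 and (best is None or e<best[0]): best=(e,ray(d,(u,v),z)[0,:2],ra/s)
    return best and best[1:]
def fz():
    r.dwell(.2);v=[]
    for _ in range(8): v.append(r.read_ft_force()[2]);r.dwell(.02)
    return np.mean(v)
def pick(xy,yaw):
    yaw=np.deg2rad(yaw);r.goto([*xy,.22],down(yaw));d=r.get_image("wrist");b=hub(d,xy);print("hub",b,flush=True)
    if b is None: save("misshub%d"%(r.read_clock()*10),d);return None
    x,y=b[0];f0=fz();r.move_straight([x,y,.044],rate=.15);r.close_gripper(40);w0=r.read_width()
    r.move_straight([x,y,.2],rate=.15);m=(f0-fz())/9.81
    print("widths",w0,r.read_width(),"mass",m,r.read_clock(),flush=True);return m
def place(xy,yaw,zfloor,zhover=.22):
    "motor underside to zfloor (grasped 44 mm below the TCP)"
    r.goto([*xy,zhover],down(yaw));w=r.read_width();f1=fz()
    r.move_straight([*xy,zfloor+.058],rate=.2)
    hit=r.move_straight([*xy,zfloor+.041],rate=.04,until_force=4);z=r.read_eef_pos()[2]
    print("place: width",w,"fz",f1,"hit",hit,"height err mm",(z-.044-zfloor)*1e3,r.read_clock(),flush=True)
    return hit,z
def release(up=.22):
    p=r.read_eef_pos();r.open();r.move_straight([p[0],p[1],up],rate=.25)
P0=np.array([.5295,.203]);pocket=lambda i:P0+[.08*(i-2),0]
TY=np.deg2rad(82.6);T0=np.array([.461,-.3695]);tray=lambda k:T0+.062*k*np.array([np.cos(TY),np.sin(TY)])
E
python3 - <<'E'
from h import *
m=pick([.527,-.069],86.5)
if m:
    hit,z=place(pocket(1),Y,.074) if m>.35 else place(tray(-1),TY-Y,.004)
    if hit: release()
E
```

```text
hub (array([ 0.52870187, -0.06767301]), np.float64(0.013938728853140512))
widths 0.043991335455921626 0.044470669166635515 mass 0.18920636121154888 35.7917
place: width 0.04408104607064888 fz -1.9916930378502407 hit True height err mm -0.5303760660677164 38.8583
```

```bash
python3 - <<'E'
from h import *
print(r.read_clock())
m=pick([.521,-.181],108.5)
if m:
    hit,z=place(pocket(1),Y,.074) if m>.35 else place(tray(0),TY-Y,.004)
    t=r.get_image("top");save("t5",t)
    if hit and abs(z-.044-(.074 if m>.35 else .004))<.003: release();t=r.get_image("top");save("t5",t)
E
```

```text
40.55
hub (array([ 0.52222597, -0.18065505]), np.float64(0.014230054200373328))
widths 0.043825835213620656 0.04381111088032864 mass 0.26902130122609774 45.9917
place: width 0.043712498622980815 fz -2.1849523676453266 hit True height err mm -0.5618625626968958 49.1583
```

View pics/t5.png

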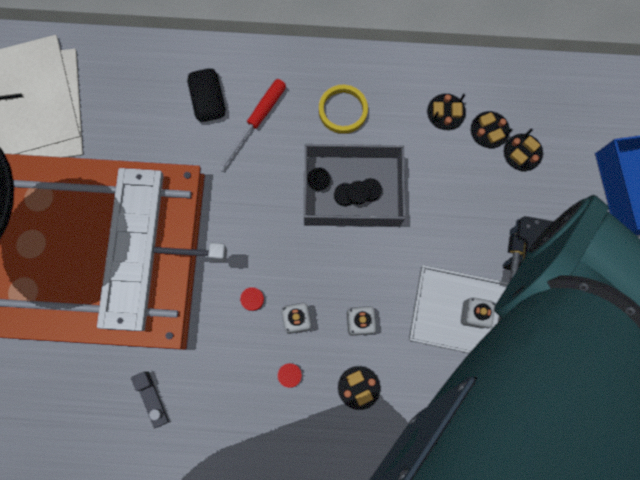

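Both weighed light and the second stands upright in the tray at (480,312); four caps are in the bin. Nothing seems knocked so far. Next: the third motor, near (0.437,-0.178).

```bash
python3 - <<'E'
from h import *
m=pick([.437,-.178],94.5)
if m:
    hit,z=place(pocket(1),Y,.074) if m>.35 else place(tray(1),TY-Y,.004)
    if hit and abs(z-.044-(.074 if m>.35 else .004))<.003: release()
    w=r.get_image("wrist");save("w6",w);print(r.read_clock(),r.read_width())
E
```

```text
hub (array([ 0.43708416, -0.17729255]), np.float64(0.01409614997030459))
widths 0.04479124040692105 0.04478580185046351 mass 0.5096651308525414 56.3
place: width 0.04465276687606107 fz -5.080765672659085 hit True height err mm -0.37653270330612054 59.0417
60.4917 0.09138262391635982
```

View pics/w6.png

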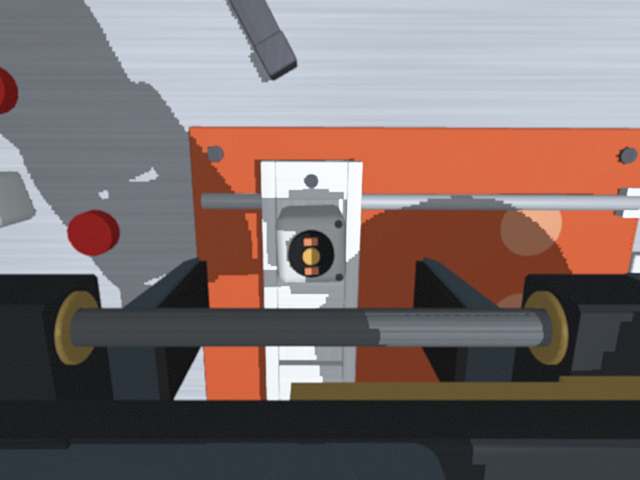

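The heavy one (0.51 kg) is seated in pocket 1 with its floor height right. Now the last motor.

```bash
python3 - <<'E'
from h import *
r.move_straight([*pocket(1),.26],rate=.25)
m=pick([.436,-.071],101)
if m:
    hit,z=place(pocket(3),Y,.074) if m>.35 else place(tray(1),TY-Y,.004)
    if hit and abs(z-.044-(.074 if m>.35 else .004))<.003: release()
    save("w7",r.get_image("wrist"));save("t7",r.get_image("top"));print(r.read_clock(),r.read_width())
E
```

```text
hub (array([ 0.4352022 , -0.07026617]), np.float64(0.014208311636143774))
widths 0.04487402170972369 0.04452127262609682 mass 0.1867988732434879 65.8833
place: width 0.044330324324736256 fz -1.8537534128291349 hit True height err mm -0.6342045687860072 68.8917
70.6833 0.09122061498496829
```

View pics/w7.png

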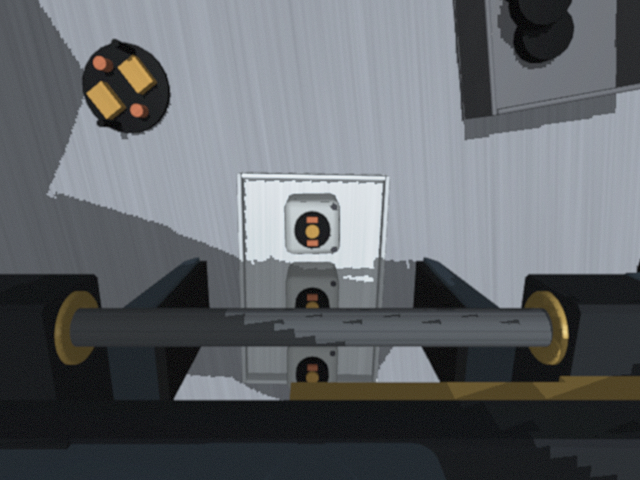

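Three light motors stand in the tray. Now I'll push the carrier by the back of its block with closed fingers until I feel the stop.

```bash
python3 - <<'E'
from h import *
r.close_gripper(20)
x,y=.529,.012
r.goto([x,y,.2],down(0));r.move_straight([x,y,.095],rate=.15,until_force=10)
h=r.move_straight([x,.043,.095],rate=.05,until_force=1.5);print("contact",h,r.read_eef_pos())
y0=r.read_eef_pos()[1]
h=r.move_straight([x,.26,.095],rate=.06,until_force=12);p=r.read_eef_pos();print("stop",h,p,p[1]-y0,r.read_ft_force(),r.read_clock())
r.move_straight([x,p[1]-.05,.095],rate=.15);r.move_straight([x,p[1]-.05,.25],rate=.2)
r.goto([.45,-.05,.35],down(0))
save("t8",r.get_image("top"));save("s8",r.get_image("scene"));print(r.read_clock())
E
```

```text
contact True [0.52897195 0.03234779 0.09520494]
stop True [0.52894702 0.19424712 0.0949747 ] 0.16189933451290378 [  1.16409376 -13.2651391    8.13028461] 77.05
79.4833
```

View pics/s8.png

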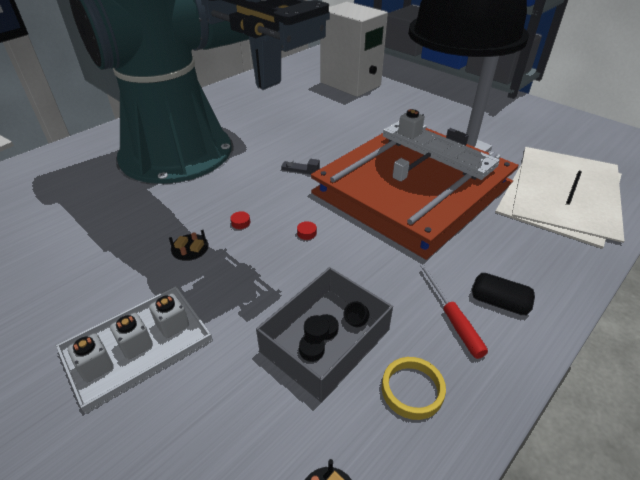

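View pics/t8.png

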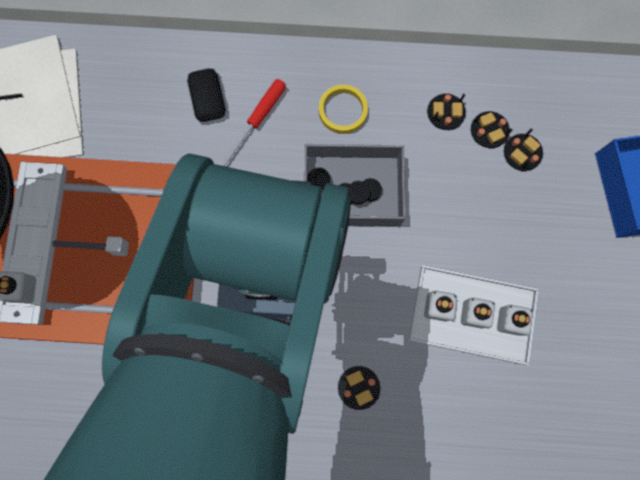

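```bash
python3 -c "
from bench import r
r.dwell(.5);print(r.sign_off(),r.read_clock())"
```

```text
the job is handed in; nothing more can be done
the job is handed in; nothing more can be done
```

The job is done and handed in, at about 80 s on the robot's clock.

- **Caps:** all four motors had a cap, and all four caps are in the deep bin.
- **Hefting:** one motor was complete, at about 0.51 kg. The other three were light, at 0.19, 0.27 and 0.19 kg. The 0.27 kg reading is above the 170–230 g range, but a second reading of that motor's load (2.2 N, against about 2.0 N and 1.9 N for the other two) agreed with light.
- **Placing:** the complete motor is in pocket 1, within 0.4 mm of the expected fully-down height. The three light ones stand upright in the reject tray.
- **Carrier:** I pushed it 162 mm until it stopped at about 13 N. That agrees with 180 mm of total travel, going by my camera estimate of where the lamp is, which is only good to a few millimetres.
- **Last pictures:** they show four caps in the bin, three motors in the tray and the loaded carrier at the lamp. The brush plate looks unmoved. The screwdriver does too, but the arm hid its tip in the top view. I saw no knock and no slip of the grip during the run.

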